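# Open the purge valves of a manifold in order

## Task

Open three of the manifold's four valves in this order by pressing their plungers down from above with the fingertips, most of the way to the stop: first the one with the wide round head, then the one with the square head, then the one with the small round head, one at a time and each gently. Leave the bar-headed plunger up, do not grip or lift anything, and do not disturb the vials, bottles and other things standing around.

Things in the scene. Friction and masses are not known exactly. Their poses are not given: they have to be found in the camera images.
- rail: The manifold's base rail, a grey aluminium bar fixed to the bench, 50 x 286 x 22 mm (x, y, z) with a brass hose fitting on its +y end; origin at the centre of its underside on the bench, y along the bar. The four valve blocks (each 44 x 40 x 30 mm, aluminium) stand in a row on it, centres 60 mm apart along the bar, in any order; each has a brass hose barb on its +x side. Rail, blocks and plungers together stay below 95 mm.
- round_top (a point): Centre of the flat top of the valve plunger with the wide round mushroom-shaped head, 38 mm across, black plastic on a steel stem. The point moves with the plunger; the top is about 90 mm above the bench when the plunger is up, and is 10 mm thick. Axes as the rail's: z up.
- key_round (a joint): How far down the plunger with the round head is, in m: 0 fully up, 0.014 at its bottom stop. The head sits on a built-in over-travel spring: pressed harder than about 4 N against the stop, it gives another 8 mm, at 2 N per mm, and springs back when let go. It starts within 2 mm of the top, needs about 3 N straight down to move, and stays where it is left (no spring back).
- square_top (a point): Centre of the flat top of the valve plunger with the square head, 28 x 28 mm, black plastic on a steel stem. The point moves with the plunger; the top is about 90 mm above the bench when the plunger is up, and is 10 mm thick. Axes as the rail's: z up.
- key_square (a joint): How far down the plunger with the square head is, in m: 0 fully up, 0.014 at its bottom stop. The head sits on a built-in over-travel spring: pressed harder than about 4 N against the stop, it gives another 8 mm, at 2 N per mm, and springs back when let go. It starts within 2 mm of the top, needs about 3 N straight down to move, and stays where it is left (no spring back).
- small_top (a point): Centre of the flat top of the valve plunger with the small round head, 16 mm across, black plastic on a steel stem. The point moves with the plunger; the top is about 90 mm above the bench when the plunger is up, and is 10 mm thick. Axes as the rail's: z up.
- key_small (a joint): How far down the plunger with the small head is, in m: 0 fully up, 0.014 at its bottom stop. The head sits on a built-in over-travel spring: pressed harder than about 4 N against the stop, it gives another 8 mm, at 2 N per mm, and springs back when let go. It starts within 2 mm of the top, needs about 3 N straight down to move, and stays where it is left (no spring back).
- bar_top (a point): Centre of the flat top of the valve plunger with the narrow bar-shaped head, 46 mm long (along the block's x) and 12 mm wide, black plastic on a steel stem. The point moves with the plunger; the top is about 90 mm above the bench when the plunger is up, and is 10 mm thick. Axes as the rail's: z up.
- key_bar (a joint): How far down the plunger with the bar-shaped head is, in m: 0 fully up, 0.014 at its bottom stop. The head sits on a built-in over-travel spring: pressed harder than about 4 N against the stop, it gives another 8 mm, at 2 N per mm, and springs back when let go. It starts within 2 mm of the top, needs about 3 N straight down to move, and stays where it is left (no spring back).
- vial_violet: Bystander, not to be disturbed: small glass screw-cap vial, 29 mm across, 57 mm tall, violet contents, in front of the manifold; origin at the centre of its underside, loose.
- vial_stray: Bystander, not to be disturbed: small glass screw-cap vial, 26 mm across, 56 mm tall, in front of the manifold; origin at the centre of its underside, loose.
- flask: Bystander, not to be disturbed: conical flask, 63 mm across, 105 mm tall, behind the manifold; origin at the centre of its underside, loose.
- dropper_bottle: Bystander, not to be disturbed: small brown bottle, 35 mm across, 76 mm tall, behind the manifold; origin at the centre of its underside, loose.
- ink_black: Bystander, not to be disturbed: screw-lid pot, 56 mm across, 63 mm tall, beside the manifold's right (-y) end; origin at the centre of its underside, loose.
- marker_black: Bystander, not to be disturbed: capped marker lying flat, 135 x 19 x 21 mm, in front of the manifold; origin at the centre of its underside, loose.
- petri_1: Bystander, not to be disturbed: petri dish, 94 mm across, 17 mm high, behind the manifold's left (+y) part; origin at the centre of its underside, loose.
- valve_round: The aluminium valve block under the round head, 44 x 40 x 30 mm, fixed on the rail; origin at the centre of its underside, 20 mm above the bench.
- valve_square: The aluminium valve block under the square head, 44 x 40 x 30 mm, fixed on the rail; origin at the centre of its underside, 20 mm above the bench.
- valve_small: The aluminium valve block under the small head, 44 x 40 x 30 mm, fixed on the rail; origin at the centre of its underside, 20 mm above the bench.
- valve_bar: The aluminium valve block under the bar-shaped head, 44 x 40 x 30 mm, fixed on the rail; origin at the centre of its underside, 20 mm above the bench.

How it is judged:
By the outcome, as a careful person would: the job done as asked, in the order asked, and still so for the second after the job is handed in, with the robot touching nothing.
It also fails if it takes over 38 s, if anything falls off the work surface, if the arm or the gripper's body presses on something with over 40 N, if the wrist force passes 120 N, or if a joint passes its speed limit or range.

## Robot

A 7-joint arm with a two-finger parallel gripper is mounted at the origin on a cart in front of the work surface, level with it; the furniture and walls round the work are solid. World frame = base frame: x ahead of the robot, y to its left, z up, the work surface at z = 0. Lengths are in m, angles in degrees, forces in N, time in s.
With the tool pointing down it reaches from about 0.425 to 0.825 m from the base axis. Payload 3.6 kg.
Tool frame: the origin (TCP) lies at the very end of the fingers, on their centre line; the grasp point (between the pads) lies 19 mm behind it; z points along the fingers, y is the line along which they close (so a half turn about z gives the same grasp; the last joint's range is limited). The gripper opens to 93 mm and grips with 3 to 60 N. Pads are 15 mm wide; open, the fingers measure 128 mm over their backs; the gripper's body (75 mm by 188 mm) begins 65 mm behind the grasp point.
Start: joints at [-70.904, 35.231, -0.722, 81.555, 0.464, 63.22, -2.315], TCP at [0.229, 0.608, 0.219] pointing down, gripper open.
Joint ranges: [-178.69, 178.69], [-17.37, 117.87], [-77.05, 75.6], [15.02, 138.74], [-78.02, 258.01], [0.78, 113.62], [-162.83, 162.83]. Speed limits (degrees/s): [159.86, 159.86, 180, 180, 180, 180, 180].

## Interface

Orientations are given as a 3x3 rotation matrix whose columns are the frame's x, y, z axes.
In Python, from bench import state, snapshot, sign_off gives the robot as it stands.
- The arm moves only by the tool drive_tool, never from a script. Its argument "steps" is a list of rows, each an object of numbers: "hand": the finger opening in cm, from 0 to 9.3; "x", "y", "z": the shift along the world's x, y, z in cm; "ax", "ay", "az": the turn, a rotation vector about the world's x, y, z in degrees. In form: [{"hand": .., "x": .., "y": .., "z": .., "ax": .., "ay": .., "az": ..}, ...]. A call has 1 to 12 rows; each row is the pose to reach, as a shift and turn from the pose commanded when the call began; what a row does not reach only later rows make up. A row lasts 1/10 s, in which the tool goes at most 50 mm and 8.59 degrees, less where a joint would pass 70% of its speed; a pose out of reach is approached as far as the arm can. A call with a gripper value outside its range is refused whole. The fingers move at their own pace and stop on an object; "squeeze" is the grip in N (left out, the last holds). Time passes only in rows, so rows that repeat a pose let the fingers close. It gives the time, the measured TCP pose, the force, the opening and the grip force at its end, in the units of the state.
- state(): the state, without advancing time (a new reading comes with each control period).
- snapshot(name): name is "side" or "top"; returns a dict with "pixels" (480x640x3 uint8, blue, green, red), "z_map" (480x640 float32, m along the optical axis (not along the pixel's ray), 0 where there is no reading), "K" (3x3 intrinsics, pixels), "eye" and "rotation" of the camera in the world. Camera axes: x right, y up, looking along -z (the intrinsics and any distortion apply to the point x, -y, -z); pixel columns grow to the right and rows downward; lengths in m; the calibration is good to about 2 mm. A picture is of the moment at which its call begins.
- sign_off(): hands the job in; it is judged then, once.
The state is a dict: "t": time; "q": joint angles; "qvel": joint speeds; "joint_torque": joint torques, N m; "ee_pos": TCP position; "orientation": TCP orientation; "wrist_force": force on the tool from outside, world axes, zero at the start; "moment": the same for the moment, N m; "opening": opening from 0.0 (shut) to 1.0 (fully open); "grasp_force": force on a finger pad.
Only numpy, scipy, OpenCV 4.12 (cv2) and the standard library are available. Lean on these libraries where they do the work, as an engineer would, in place of code of your own. Each camera call takes 0.05 s, during which the arm holds its last target. There are 200 camera calls.

## Working session

There is one attempt and no reset: what is moved stays moved. The work goes in short steps, Python scripts to look and compute and a tool call to move; the robot and the scene stay as the last step left them, time stands still between calls to the robot, and variables do not carry over. Pictures are saved under pics/ and viewed, at most 10 in all, crops included, and the job is handed in when it is done.

Besides the shell and the picture viewer there is one more tool, called after "Request:" as a command line: name --argument value ..., lists and objects as JSON in quotes. drive_tool: Moves the arm, as the interface text tells. Its arguments: {"type":"object","properties":{"steps":{"type":"array","items":{"type":"object","properties":{"hand":{"type":"number"},"x":{"type":"number"},"y":{"type":"number"},"z":{"type":"number"},"ax":{"type":"number"},"ay":{"type":"number"},"az":{"type":"number"}}}},"squeeze":{"type":"number"}},"required":["steps"]}

```bash
mkdir -p pics
cat > h.py <<'E'
import numpy as np,cv2
from bench import state,snapshot,sign_off
def pts(s):
    K=s["K"];z=s["z_map"];v,u=np.mgrid[:480,:640]
    c=np.stack([(u-K[0][2])/K[0][0]*z,-(v-K[1][2])/K[1][1]*z,-z],-1)
    return c@np.array(s["rotation"]).T+np.array(s["eye"])
E
python3 - <<'E'
from h import *
for n in("top","side"):
    s=snapshot(n);cv2.imwrite(f"pics/{n}0.png",s["pixels"]);np.savez(n+"0.npz",**s)
    print(n,s["eye"],s["K"],s.keys())
st=state();print(st["t"],st["ee_pos"],st["orientation"],st["wrist_force"],st["opening"])
E
```

```text
top [ 0.49443215 -0.01033849  0.93658976] [[558.84566967   0.         323.21270107]
 [  0.         558.84566967 236.43385083]
 [  0.           0.           1.        ]] dict_keys(['pixels', 'z_map', 'K', 'eye', 'rotation'])
side [ 0.16369664 -0.60733449  0.54526756] [[439.91395648   0.         317.04670398]
 [  0.         439.91395648 237.59392392]
 [  0.           0.           1.        ]] dict_keys(['pixels', 'z_map', 'K', 'eye', 'rotation'])
0.1 [0.22861108 0.60770127 0.21760632] [[-9.35986878e-01  3.52034052e-01 -7.67998904e-04]
 [ 3.52034885e-01  9.35984292e-01 -2.20120030e-03]
 [-5.60625519e-05 -2.33065700e-03 -9.99997282e-01]] [ 0.18753214  1.05673788 -0.00570218] 1.0006032780108465
```

View pics/top0.png

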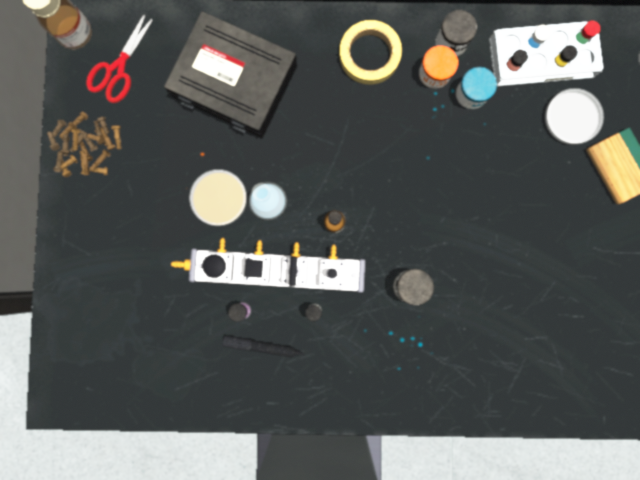

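View pics/side0.png

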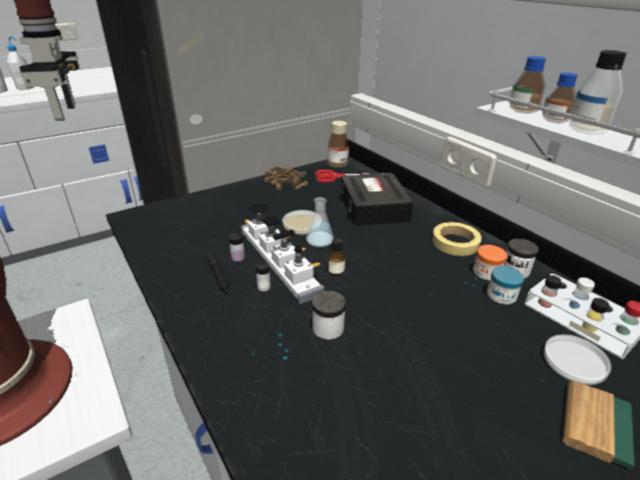

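The top view shows, left to right (+y to -y), the round head at about (214,266), the square at (254,268), the bar at (293,271) and the small at (332,273). In the side view the arm is at the upper left, clear of the bench, with the vials in front and the flask and dropper behind.

Run:
```python
from h import *
s=dict(np.load("top0.npz"));P=pts(s);g=s["pixels"].max(-1)
K=s["K"];R=s["rotation"];e=s["eye"]
for n,(u,v) in dict(round=(214,266),square=(254,268),bar=(293,271),small=(332,273)).items():
    w=np.zeros((480,640),bool);w[v-20:v+20,u-17:u+17]=1
    m=w&(P[...,2]>.079)&(P[...,2]<.1)
    zz=np.median(P[...,2][m]);q=P[m];
    lo,hi=np.percentile(q,2,0),np.percentile(q,98,0)
    md=w&(g<70)&m
    print(n,m.sum(),md.sum(),"z",zz.round(4),"mid",((lo+hi)/2).round(4),"mean",q.mean(0).round(4),"size",(hi-lo).round(4))
# rail
m=(P[...,2]>.015)&(P[...,2]<.06);m[:, :185]=0;m[:,370:]=0;m[:240]=0;m[:]=m&(s["pixels"].min(-1)>130);m[300:]=0
r=cv2.minAreaRect(P[m][:,:2].astype(np.float32));print(r)
for n,(u,v,r) in dict(flask=(268,200,25),drop=(335,221,15),pot=(413,287,25),v1=(238,311,14),v2=(313,311,12)).items():
    q=P[v-r:v+r,u-r:u+r].reshape(-1,3);q=q[q[:,2]>.02];print(n,q.mean(0).round(3),q[:,2].max().round(3))
p2=dict(np.load("side0.npz"));P2=pts(p2)
c=s["pixels"][240:300,165:375];cv2.imwrite("pics/crop.png",cv2.resize(c,None,fx=3.8,fy=3.8,interpolation=cv2.INTER_CUBIC))
```

```text
round 479 306 z 0.0899 mid [0.5115 0.1587 0.0897] mean [0.5116 0.1584 0.0898] size [0.0334 0.0335 0.0072]
square 344 197 z 0.0893 mid [0.5093 0.0986 0.0889] mean [0.509  0.0988 0.0892] size [0.0271 0.0271 0.0065]
bar 235 104 z 0.0887 mid [0.5066 0.0391 0.0881] mean [0.5065 0.039  0.0886] size [0.0439 0.0117 0.0068]
small 83 13 z 0.0899 mid [ 0.5033 -0.0209  0.0895] mean [ 0.5037 -0.0208  0.0898] size [0.0142 0.0136 0.0066]
((0.5079423189163208, 0.07022601366043091), (0.28690066933631897, 0.05256906524300575), 87.56307220458984)
flask [0.618 0.085 0.062] 0.937
drop [ 0.586 -0.023  0.066] 0.937
pot [ 0.485 -0.146  0.076] 0.937
v1 [0.441 0.124 0.054] 0.063
v2 [0.443 0.007 0.059] 0.937
```

View pics/crop.png

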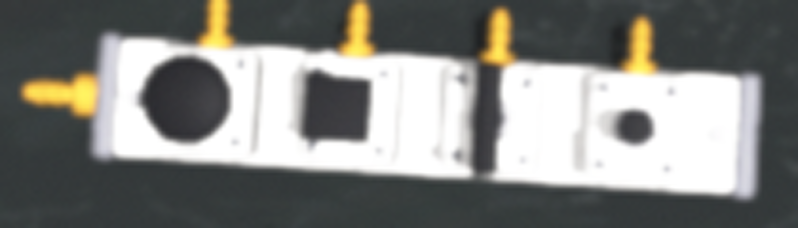

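The heads lie 60 mm apart and their heights and sizes match the description. I'll close the fingers and go above the round head.

Request:
drive_tool --steps '[{"hand":0,"x":1,"y":-1.6},{"hand":0,"x":3.5,"y":-5.5},{"hand":0,"x":6,"y":-9.5},{"hand":0,"x":8.5,"y":-13.5},{"hand":0,"x":11,"y":-17.5},{"hand":0,"x":13.5,"y":-21.5},{"hand":0,"x":16,"y":-25.5},{"hand":0,"x":18.5,"y":-29.5},{"hand":0,"x":21,"y":-33.5},{"hand":0,"x":23.5,"y":-37.5},{"hand":0,"x":26,"y":-41.5},{"hand":0,"x":28,"y":-44.5}]'

```text
schema error: expected keys hand, x, y, z, ax, ay, az
```

Request:
drive_tool --steps '[{"hand":0,"z":-2},{"hand":0,"z":-4},{"hand":0,"z":-6},{"hand":0,"z":-8},{"hand":0,"z":-8},{"hand":0,"z":-8}]'

```text
schema error: expected keys hand, x, y, z, ax, ay, az
```

Run:
```python
from h import *
for n in("side",):
    s=snapshot(n);cv2.imwrite(f"pics/{n}1.png",cv2.resize(s["pixels"][120:360,150:450],None,fx=2.4,fy=2.4))
```

```text
(no output)
```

View pics/side1.png

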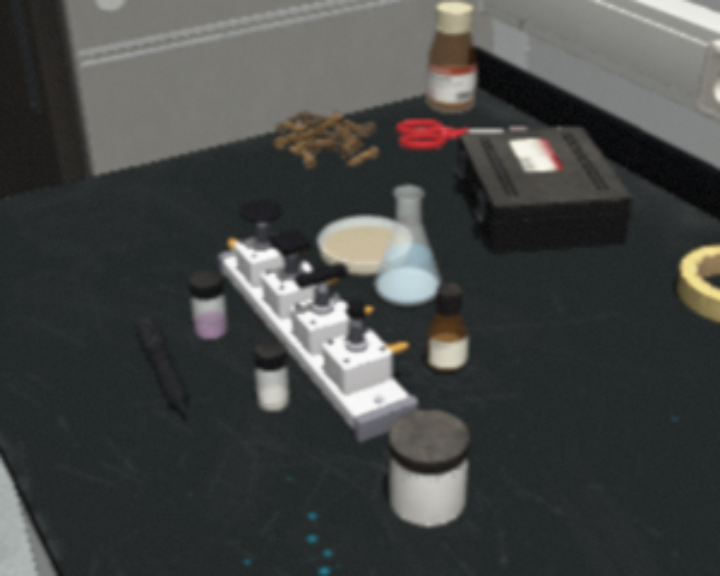

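The moves were refused because every key must be given, so nothing has moved. The crop shows all four plungers up, from the wide round head (263,210) to the small one (357,310), with nothing over them.

Request:
drive_tool --steps '[{"hand":0,"x":1,"y":-1.6,"z":0,"ax":0,"ay":0,"az":0},{"hand":0,"x":3.5,"y":-5.5,"z":0,"ax":0,"ay":0,"az":0},{"hand":0,"x":6,"y":-9.5,"z":0,"ax":0,"ay":0,"az":0},{"hand":0,"x":8.5,"y":-13.5,"z":0,"ax":0,"ay":0,"az":0},{"hand":0,"x":11,"y":-17.5,"z":0,"ax":0,"ay":0,"az":0},{"hand":0,"x":13.5,"y":-21.5,"z":0,"ax":0,"ay":0,"az":0},{"hand":0,"x":16,"y":-25.5,"z":0,"ax":0,"ay":0,"az":0},{"hand":0,"x":18.5,"y":-29.5,"z":0,"ax":0,"ay":0,"az":0},{"hand":0,"x":21,"y":-33.5,"z":0,"ax":0,"ay":0,"az":0},{"hand":0,"x":23.5,"y":-37.5,"z":0,"ax":0,"ay":0,"az":0},{"hand":0,"x":26,"y":-41.5,"z":0,"ax":0,"ay":0,"az":0},{"hand":0,"x":28.3,"y":-45,"z":0,"ax":0,"ay":0,"az":0}]'

```text
t: 1.35
ee_pos: [0.5126, 0.1557, 0.2186]
orientation: [[-0.935, 0.353, -0.0], [0.353, 0.935, -0.001], [-0.0, -0.001, -1.0]]
wrist_force: [0.6, 0.2, 0.9]
opening: 0.026
grasp_force: 0.0
```

Request:
drive_tool --steps '[{"hand":0,"x":0,"y":0.1,"z":-2,"ax":0,"ay":0,"az":0},{"hand":0,"x":0,"y":0.1,"z":-4.5,"ax":0,"ay":0,"az":0},{"hand":0,"x":0,"y":0.1,"z":-7,"ax":0,"ay":0,"az":0},{"hand":0,"x":0,"y":0.1,"z":-8.5,"ax":0,"ay":0,"az":0},{"hand":0,"x":0,"y":0.1,"z":-9.5,"ax":0,"ay":0,"az":0},{"hand":0,"x":0,"y":0.1,"z":-9.5,"ax":0,"ay":0,"az":0},{"hand":0,"x":0,"y":0.1,"z":-9.5,"ax":0,"ay":0,"az":0}]'

```text
t: 2.05
ee_pos: [0.5122, 0.1595, 0.124]
orientation: [[-0.936, 0.352, 0.001], [0.352, 0.936, 0.0], [-0.001, 0.0, -1.0]]
wrist_force: [-1.0, -1.1, 0.1]
opening: 0.01
grasp_force: 0.0
```

Run:
```python
from h import *
s=snapshot("side");a=s["pixels"][150:300,200:360]
t=snapshot("top");b=t["pixels"][180:330,165:365]
f=lambda i:cv2.resize(i,(400,400*i.shape[0]//i.shape[1]),interpolation=cv2.INTER_CUBIC)[:300]
cv2.imwrite("pics/c2.png",np.hstack([f(a),f(b)]))
print(state()["wrist_force"],state()["t"])
```

```text
[-0.3570219  -0.71210981 -0.10480143] 2.15
```

View pics/c2.png

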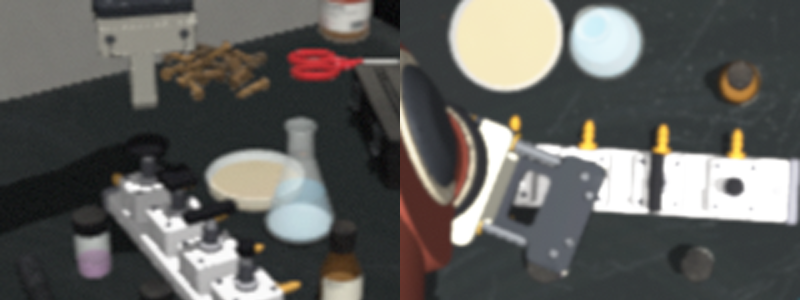

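The fingertips (143,103 in the left crop) are right above the round head. I'll press slowly.

Request:
drive_tool --steps '[{"hand":0,"x":0,"y":0,"z":-1.5,"ax":0,"ay":0,"az":0},{"hand":0,"x":0,"y":0,"z":-2.8,"ax":0,"ay":0,"az":0},{"hand":0,"x":0,"y":0,"z":-3.2,"ax":0,"ay":0,"az":0},{"hand":0,"x":0,"y":0,"z":-3.4,"ax":0,"ay":0,"az":0},{"hand":0,"x":0,"y":0,"z":-3.6,"ax":0,"ay":0,"az":0},{"hand":0,"x":0,"y":0,"z":-3.8,"ax":0,"ay":0,"az":0},{"hand":0,"x":0,"y":0,"z":-4.0,"ax":0,"ay":0,"az":0},{"hand":0,"x":0,"y":0,"z":-4.0,"ax":0,"ay":0,"az":0},{"hand":0,"x":0,"y":0,"z":-4.0,"ax":0,"ay":0,"az":0}]'

```text
t: 3.05
ee_pos: [0.5119, 0.1594, 0.0837]
orientation: [[-0.936, 0.352, 0.0], [0.352, 0.936, 0.0], [-0.0, 0.0, -1.0]]
wrist_force: [-0.9, -0.4, 2.4]
opening: 0.005
grasp_force: 1.1
```

Request:
drive_tool --steps '[{"hand":0,"x":0,"y":0,"z":-0.2,"ax":0,"ay":0,"az":0},{"hand":0,"x":0,"y":0,"z":-0.4,"ax":0,"ay":0,"az":0},{"hand":0,"x":0,"y":0,"z":-0.6,"ax":0,"ay":0,"az":0},{"hand":0,"x":0,"y":0,"z":-0.7,"ax":0,"ay":0,"az":0},{"hand":0,"x":0,"y":0,"z":-0.7,"ax":0,"ay":0,"az":0},{"hand":0,"x":0,"y":0,"z":-0.7,"ax":0,"ay":0,"az":0}]'

```text
t: 3.65
ee_pos: [0.512, 0.1594, 0.0764]
orientation: [[-0.936, 0.352, 0.0], [0.352, 0.936, 0.0], [-0.0, 0.0, -1.0]]
wrist_force: [1.2, 0.5, -1.0]
opening: 0.003
grasp_force: 0.0
```

Request:
drive_tool --steps '[{"hand":0,"x":0,"y":0,"z":-0.1,"ax":0,"ay":0,"az":0},{"hand":0,"x":0,"y":0,"z":-0.15,"ax":0,"ay":0,"az":0},{"hand":0,"x":0,"y":0,"z":-0.15,"ax":0,"ay":0,"az":0},{"hand":0,"x":0,"y":0,"z":-0.15,"ax":0,"ay":0,"az":0}]'

```text
t: 4.05
ee_pos: [0.5121, 0.1594, 0.0756]
orientation: [[-0.936, 0.352, 0.001], [0.352, 0.936, 0.0], [-0.001, 0.0, -1.0]]
wrist_force: [-1.1, 0.1, 5.8]
opening: 0.006
grasp_force: 2.6
```

Run:
```python
from h import *
s=snapshot("side");a=s["pixels"][180:270,220:340];cv2.imwrite("pics/c3.png",cv2.resize(a,None,fx=5,fy=5,interpolation=cv2.INTER_CUBIC))
print([state()["wrist_force"].round(1) if hasattr(state()["wrist_force"],'round') else state()["wrist_force"] for _ in range(2)])
```

```text
[array([-1. , -0.6,  5.2]), array([-1. , -0.6,  5.2])]
```

View pics/c3.png

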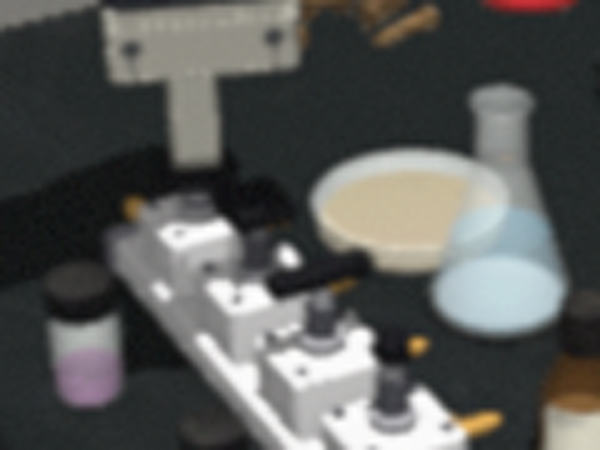

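The round head now sits low under the tips (195,175), and the 5.5 N force says it is at its stop. Next I lift and go to the square head.

Request:
drive_tool --steps '[{"hand":0,"x":0,"y":0,"z":0.5,"ax":0,"ay":0,"az":0},{"hand":0,"x":0,"y":0,"z":2.5,"ax":0,"ay":0,"az":0},{"hand":0,"x":0,"y":0,"z":4.5,"ax":0,"ay":0,"az":0},{"hand":0,"x":-0.1,"y":-2,"z":4.5,"ax":0,"ay":0,"az":0},{"hand":0,"x":-0.2,"y":-4.5,"z":4.5,"ax":0,"ay":0,"az":0},{"hand":0,"x":-0.3,"y":-6.1,"z":4.5,"ax":0,"ay":0,"az":0},{"hand":0,"x":-0.3,"y":-6.1,"z":4.5,"ax":0,"ay":0,"az":0},{"hand":0,"x":-0.3,"y":-6.1,"z":4.5,"ax":0,"ay":0,"az":0}]'

```text
t: 4.9
ee_pos: [0.509, 0.0989, 0.1201]
orientation: [[-0.936, 0.352, 0.0], [0.352, 0.936, 0.001], [0.0, 0.001, -1.0]]
wrist_force: [0.5, 0.1, -0.1]
opening: 0.005
grasp_force: 0.0
```

Run:
```python
from h import *
t=snapshot("top");P=pts(t)
q=P[250:284,196:232].reshape(-1,3);q=q[(q[:,2]>.065)&(q[:,2]<.1)];print(len(q),np.median(q,0) if len(q) else 0)
s=snapshot("side");P=pts(s).reshape(-1,3)
for n,x,y in(("round",.5115,.1587),("square",.509,.0988),("bar",.5065,.039),("small",.5035,-.0208)):
    d=np.hypot(P[:,0]-x,P[:,1]-y)<.006;z=P[d][:,2];z=z[(z>.06)&(z<.1)];print(n,len(z),np.percentile(z,[50,80]) if len(z) else 0)
```

```text
0 0
round 10 [0.0760844  0.07667093]
square 31 [0.0709405  0.08888586]
bar 48 [0.07667253 0.08791026]
small 43 [0.07666913 0.08967894]
```

The round head stays down at 76 mm, and the tool is over the square head.

Request:
drive_tool --steps '[{"hand":0,"x":0,"y":0,"z":-1.5,"ax":0,"ay":0,"az":0},{"hand":0,"x":0,"y":0,"z":-2.5,"ax":0,"ay":0,"az":0},{"hand":0,"x":0,"y":0,"z":-2.9,"ax":0,"ay":0,"az":0},{"hand":0,"x":0,"y":0,"z":-3.1,"ax":0,"ay":0,"az":0},{"hand":0,"x":0,"y":0,"z":-3.3,"ax":0,"ay":0,"az":0},{"hand":0,"x":0,"y":0,"z":-3.5,"ax":0,"ay":0,"az":0},{"hand":0,"x":0,"y":0,"z":-3.7,"ax":0,"ay":0,"az":0},{"hand":0,"x":0,"y":0,"z":-3.9,"ax":0,"ay":0,"az":0},{"hand":0,"x":0,"y":0,"z":-4.1,"ax":0,"ay":0,"az":0},{"hand":0,"x":0,"y":0,"z":-4.3,"ax":0,"ay":0,"az":0},{"hand":0,"x":0,"y":0,"z":-4.4,"ax":0,"ay":0,"az":0},{"hand":0,"x":0,"y":0,"z":-4.45,"ax":0,"ay":0,"az":0}]'

```text
t: 6.2
ee_pos: [0.509, 0.0986, 0.0757]
orientation: [[-0.936, 0.352, 0.0], [0.352, 0.936, 0.0], [-0.0, 0.0, -1.0]]
wrist_force: [-2.1, 1.8, 4.4]
opening: 0.006
grasp_force: 2.5
```

Request:
drive_tool --steps '[{"hand":0,"x":0,"y":0,"z":0,"ax":0,"ay":0,"az":0},{"hand":0,"x":0,"y":0,"z":0,"ax":0,"ay":0,"az":0}]'

```text
t: 6.4
ee_pos: [0.509, 0.0986, 0.0759]
orientation: [[-0.936, 0.352, 0.0], [0.352, 0.936, 0.0], [-0.0, 0.0, -1.0]]
wrist_force: [-1.9, 2.5, 4.9]
opening: 0.005
grasp_force: 2.4
```

Request:
drive_tool --steps '[{"hand":0,"x":0,"y":0,"z":0.5,"ax":0,"ay":0,"az":0},{"hand":0,"x":0,"y":0,"z":2.5,"ax":0,"ay":0,"az":0},{"hand":0,"x":0,"y":0,"z":5,"ax":0,"ay":0,"az":0},{"hand":0,"x":-0.1,"y":-2,"z":5,"ax":0,"ay":0,"az":0},{"hand":0,"x":-0.2,"y":-5,"z":5,"ax":0,"ay":0,"az":0},{"hand":0,"x":-0.4,"y":-8,"z":5,"ax":0,"ay":0,"az":0},{"hand":0,"x":-0.5,"y":-10.5,"z":5,"ax":0,"ay":0,"az":0},{"hand":0,"x":-0.55,"y":-11.9,"z":5,"ax":0,"ay":0,"az":0},{"hand":0,"x":-0.55,"y":-11.9,"z":5,"ax":0,"ay":0,"az":0},{"hand":0,"x":-0.55,"y":-11.9,"z":5,"ax":0,"ay":0,"az":0}]'

```text
t: 7.4
ee_pos: [0.5035, -0.0198, 0.1256]
orientation: [[-0.936, 0.352, 0.0], [0.352, 0.936, 0.001], [0.0, 0.001, -1.0]]
wrist_force: [-0.2, -0.1, 0.6]
opening: 0.009
grasp_force: 0.0
```

Run:
```python
from h import *
t=snapshot("top");s=snapshot("side")
for S in(t,s):
  P=pts(S).reshape(-1,3)
  for n,x,y in(("round",.5115,.1587),("square",.509,.0988),("bar",.5065,.039),("small",.5035,-.0208)):
    d=np.hypot(P[:,0]-x,P[:,1]-y)<.006;z=P[d][:,2];z=z[(z>.06)&(z<.1)];print(n,len(z),np.percentile(z,[50,80]).round(4) if len(z) else 0)
f=lambda i:cv2.resize(i,(400,300),interpolation=cv2.INTER_CUBIC)
cv2.imwrite("pics/c4.png",np.hstack([f(s["pixels"][165:300,200:380]),f(t["pixels"][180:330,165:365])]))
```

```text
round 48 [0.0769 0.0783]
square 16 [0.0771 0.0777]
bar 0 0
small 0 0
round 12 [0.0755 0.0762]
square 13 [0.0761 0.0766]
bar 44 [0.0746 0.0882]
small 49 [0.0754 0.0896]
```

View pics/c4.png

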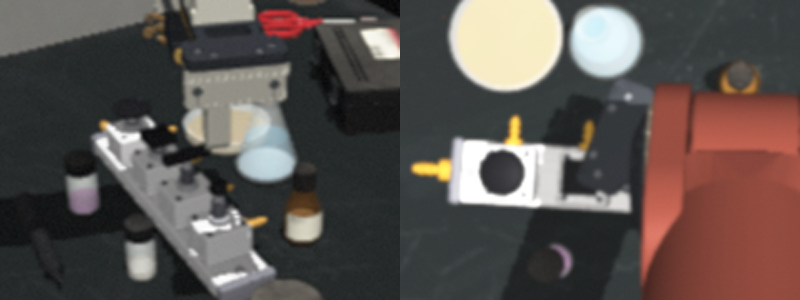

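Round and square are both down at about 76 mm and the bar is still up. The tips (215,145) are over the small head (217,187).

Request:
drive_tool --steps '[{"hand":0,"x":0,"y":-0.1,"z":-1.5,"ax":0,"ay":0,"az":0},{"hand":0,"x":0,"y":-0.1,"z":-2.9,"ax":0,"ay":0,"az":0},{"hand":0,"x":0,"y":-0.1,"z":-3.3,"ax":0,"ay":0,"az":0},{"hand":0,"x":0,"y":-0.1,"z":-3.6,"ax":0,"ay":0,"az":0},{"hand":0,"x":0,"y":-0.1,"z":-3.8,"ax":0,"ay":0,"az":0},{"hand":0,"x":0,"y":-0.1,"z":-4.0,"ax":0,"ay":0,"az":0},{"hand":0,"x":0,"y":-0.1,"z":-4.2,"ax":0,"ay":0,"az":0},{"hand":0,"x":0,"y":-0.1,"z":-4.4,"ax":0,"ay":0,"az":0},{"hand":0,"x":0,"y":-0.1,"z":-4.6,"ax":0,"ay":0,"az":0},{"hand":0,"x":0,"y":-0.1,"z":-4.8,"ax":0,"ay":0,"az":0},{"hand":0,"x":0,"y":-0.1,"z":-4.9,"ax":0,"ay":0,"az":0},{"hand":0,"x":0,"y":-0.1,"z":-4.95,"ax":0,"ay":0,"az":0}]'

```text
t: 8.7
ee_pos: [0.5038, -0.0216, 0.0762]
orientation: [[-0.936, 0.352, 0.001], [0.352, 0.936, 0.0], [-0.001, 0.0, -1.0]]
wrist_force: [-0.0, 1.5, 4.1]
opening: -0.0
grasp_force: 2.1
```

Request:
drive_tool --steps '[{"hand":0,"x":0,"y":0,"z":0,"ax":0,"ay":0,"az":0},{"hand":0,"x":0,"y":0,"z":0,"ax":0,"ay":0,"az":0}]'

```text
t: 8.9
ee_pos: [0.5038, -0.0216, 0.0763]
orientation: [[-0.936, 0.352, 0.001], [0.352, 0.936, 0.0], [-0.001, 0.0, -1.0]]
wrist_force: [0.9, 1.6, 3.9]
opening: 0.007
grasp_force: 1.8
```

Pressed, so I lift well clear and check.

Request:
drive_tool --steps '[{"hand":0,"x":0,"y":0,"z":0.5,"ax":0,"ay":0,"az":0},{"hand":0,"x":0,"y":0,"z":2.5,"ax":0,"ay":0,"az":0},{"hand":0,"x":0,"y":0,"z":5.5,"ax":0,"ay":0,"az":0},{"hand":0,"x":0,"y":0,"z":9,"ax":0,"ay":0,"az":0},{"hand":0,"x":0,"y":0,"z":12,"ax":0,"ay":0,"az":0},{"hand":0,"x":0,"y":0,"z":14,"ax":0,"ay":0,"az":0},{"hand":0,"x":0,"y":0,"z":14,"ax":0,"ay":0,"az":0},{"hand":0,"x":0,"y":0,"z":14,"ax":0,"ay":0,"az":0}]'

```text
t: 9.7
ee_pos: [0.5027, -0.0223, 0.2156]
orientation: [[-0.936, 0.353, -0.001], [0.353, 0.936, -0.001], [0.001, -0.001, -1.0]]
wrist_force: [-0.0, -0.2, -0.4]
opening: 0.004
grasp_force: 0.0
```

Run:
```python
from h import *
s=snapshot("side");P=pts(s).reshape(-1,3)
for n,x,y in(("round",.5115,.1587),("square",.509,.0988),("bar",.5065,.039),("small",.5035,-.0208)):
    d=np.hypot(P[:,0]-x,P[:,1]-y)<.006;z=P[d][:,2];z=z[(z>.06)&(z<.1)];print(n,len(z),np.percentile(z,[50,80,95]).round(4) if len(z) else 0)
cv2.imwrite("pics/c5.png",cv2.resize(s["pixels"][150:360,180:440],None,fx=2.5,fy=2.5))
```

```text
round 13 [0.0754 0.0762 0.0765]
square 16 [0.0757 0.0763 0.0769]
bar 45 [0.0758 0.0884 0.0889]
small 30 [0.0758 0.0766 0.0773]
```

View pics/c5.png

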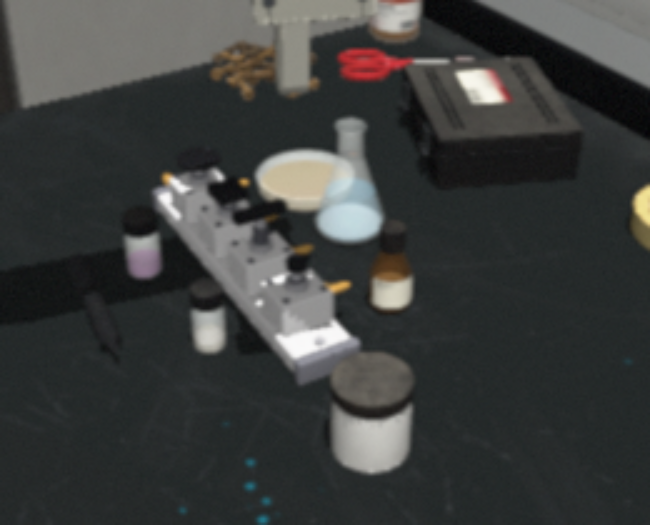

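Round (200,160), square (230,190) and small (299,258) are down at about 76 mm. The bar (260,212) is still up, the surrounding things are in place and the tool is clear.

```bash
python3 -c "from bench import sign_off;print(sign_off())"
```

```text
the job is handed in; nothing more can be done
None
```

I pressed the round, square and small plungers in that order to about 76 mm (close to the bottom stop), at no more than about 6 N in any reading. The bar is still up, nothing around looked disturbed, and I handed the job in at about 10 s.

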